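# Start the rotor-lid knob of a bench centrifuge cleanly on its thread

### The job

The lid knob of the little bench centrifuge is only resting on top of its screw thread. Without lifting it off, turn it gently backwards (anticlockwise from above) until it clicks down into the start of the thread, then turn it clockwise until it is fully home, never forcing it, and let go. Leave the other things on the bench where they are.

Things in the scene. Friction and masses are not known exactly. Their poses are not given: they have to be found in the camera images.
- centrifuge: Low white bench centrifuge, fixed: rounded housing 170 x 150 mm, 38 mm high, panel on its -x side; on it a round metal rotor lid 124 mm across, top face 55 mm above the bench, with an upright threaded steel stud in its middle. Rotor and stud are braked at an unknown angle and do not turn. Origin: at bench height under the housing's centre, straight below the stud's axis; z up.
- stud_top (a point): Centre of the stud's top, 71.5 mm above the bench. Stud 24 mm thick, its three right-handed thread ridges 34 mm across: 24 mm of height per turn (3.8 mm per rad). Three lugs in the knob run on them. At the start they rest on top of the thread ends; turned clockwise from there they meet a hard stop and do not engage.
- knob: Black clamp knob over the stud, 60 g. Round ribbed skirt 44 mm across, closed by a plate with top 21 mm above the origin; on it an upright bar grip 44 mm long (knob's x), 14 mm thick (y), from 21 to 51 mm above the origin. Origin: centre of the skirt's lower rim, on the turning axis, z up; 64 to 68 mm above the bench at the start. One grip on the bar can serve throughout.
- knob_rim (a point): Same point as the knob's origin. Turned anticlockwise the knob first climbs (3.8 mm per rad, to 68.5 mm above the bench at most); after 0.3 to 1.4 rad it is free to drop 7 to 8 mm, if let down: the click. About 0.25 rad further back is a hard stop, on which it can hang: ease forward. Pressed down with 2 N it turns at under 0.08 N m; hold back at 0.15 N m at a stop.
- home (a point): Point on the stud's axis, 56.5 mm above the bench, where the knob's origin lies when fully home (skirt 1.5 mm above the lid). From the click, 1.1 to 1.5 rad clockwise brings it there, screwing down 3.8 mm per rad with about 1.5 mm of up-and-down play, against a hard end stop.
- knob_grip (a point): Middle of the knob's bar grip, on the turning axis, 40 mm above the knob's origin; same axes as the knob.
- haemostat: Steel forceps, 154 x 58 x 8 mm, lying behind the centrifuge (bystander).
- tube_clamp_0: Small white plastic tubing clamp, 62 x 12 x 14 mm, lying beside the centrifuge (bystander).
- tube_clamp_2: Small white plastic tubing clamp, 62 x 12 x 14 mm, lying on the other side of the centrifuge (bystander).
- reagent_2: White reagent bottle with screw cap, 35 mm thick, 55 mm high, standing beside the centrifuge (bystander).
- timer: Lab timer, 34 x 64 x 60 mm, standing to the right (bystander).
- label_roll_0: Roll of labels, 82 mm across, 50 mm high, standing at the right (bystander).
- marker_1: Felt marker, 132 x 15 x 16 mm, lying to the right (bystander).
- reagent_1: Brown reagent bottle, 43 mm thick, 70 mm high, standing at the back right (bystander).
There are look-alikes about, which are no part of the job. Leave any red or turquoise look-alike of the knob alone.

How it is judged:
By the outcome, as a careful person would: the job done as asked, in the order asked, and still so for the second after the job is handed in, with the robot touching nothing.
It also fails if it takes over 67 s, if anything falls off the work surface, if the arm or the gripper's body presses on something with over 40 N, if the wrist force passes 120 N, or if a joint passes its speed limit or range.

### The arm

A 6-joint arm with a two-finger parallel gripper is mounted at the origin on the work surface; the furniture and walls round the work are solid. World frame = base frame: x ahead of the robot, y to its left, z up, the work surface at z = 0. Lengths are in m, angles in rad, forces in N, time in s.
With the tool pointing down it reaches from about 0.4 to 0.825 m from the base axis. Payload 7 kg.
Tool frame: the origin (TCP) lies midway between the tips of the shut fingers; the grasp point (between the pads) lies 19 mm behind it (env.grip_depth is the distance from the TCP to the grasp point, in m); z points along the fingers, y is the line along which they close (so a half turn about z gives the same grasp; the last joint's range is limited). The gripper opens to 88 mm and grips with 3 to 60 N. Pads are 19 mm wide; open, the fingers measure 130 mm over their backs; the gripper's body (78 mm by 193 mm) begins 47 mm behind the grasp point.
Start: joints at [-0.834, 0.359, 0.012, 0, -1.224, -0.288], TCP at [0.293, -0.608, 0.227] pointing down, gripper open.
Joint ranges: [-3.07, 3.07], [-1.43, 2.12], [-1.02, 1.25], [-3.03, 1.67], [-3.05, -0], [-3.03, 3.03]. Speed limits (rad/s): [2.39, 2.39, 3.01, 3.14, 3.14, 3.14].

### API

Orientations are given as a 3x3 rotation matrix whose columns are the frame's x, y, z axes.
In Python, from station import env, optics gives the robot as it stands. The module is installed in compiled form; this text tells all that it offers. Calls block until the motion is done:
- env.move_ptp(position, orientation): joint-space move of the TCP to a pose.
- env.move_l(position, max_speed=0.15, frame=None): straight line of the TCP; frame=None keeps the orientation; max_speed is the mean speed in m/s.
- env.move_j(angles): joint-space move.
- env.move_gripper(opening, effort=None): finger opening in m; effort is the grip in N (None keeps the last); returns when the fingers have stopped.
- env.dwell(seconds).
- env.solve_ik(position, orientation): joint angles nearest the present ones, or None.
- env.get_state(): the state.
- optics.camera(name): name is "side" or "top" or "wrist"; returns a dict with "img" (420x560x3 uint8, red, green, blue), "fx", "fy", "cx", "cy" (pixels), "dist" ([k1, k2, p1, p2, k3] as OpenCV has them; the pictures are not rectified), "R" (3x3) and "t" (3): a world point X has camera coordinates R X + t. Camera axes: x right, y down, z forward; pixel columns grow to the right and rows downward; lengths in m; the calibration is good to about 2 mm. A picture is of the moment at which its call begins. There is no depth.
A pose or a line that the arm cannot do raises env.PlanningError and nothing moves.
- env.job_done(): hands the job in; it is judged then, once.
The state is a dict: "time_s": time; "joint_positions": joint angles; "dq": joint speeds; "joint_torque": joint torques, N m; "position": TCP position; "tool_rot": TCP orientation; "force": force on the tool from outside, world axes, zero at the start; "torque": the same for the moment, N m; "opening": finger opening in m; "finger_force": force on a finger pad.
Only numpy, scipy, OpenCV 4.12 (cv2) and the standard library are available. Lean on these libraries where they do the work, as an engineer would, in place of code of your own. Each camera call takes 0.05 s, during which the arm holds its last target. There are 200 camera calls.

## Working session

There is one attempt and no reset: what is moved stays moved. The work goes in short steps, each a Python script; the robot and the scene stay as the last script left them, time stands still between calls to the robot, and variables do not carry over. Pictures are saved under pics/ and viewed, at most 10 in all, crops included, and the job is handed in when it is done.

```bash
mkdir -p pics; python3 - <<'E'
from station import env,optics
import cv2,numpy as np
for n in("top","side"):
    c=optics.camera(n); cv2.imwrite(f"pics/{n}0.png",c["img"][:,:,::-1]); print(n,c["fx"],c["dist"],np.round(-c["R"].T@c["t"],3))
s=env.get_state(); print({k:np.round(v,3) for k,v in s.items()})
E
```

```text
top 502.7716401548966 [-0.01319074  0.          0.          0.          0.        ] [ 0.447 -0.154  1.215]
side 469.4282848817388 [-0.12953138  0.          0.          0.          0.        ] [0.498 0.819 0.494]
{'time_s': np.float64(0.1), 'joint_positions': array([-0.834,  0.359,  0.011, -0.   , -1.224, -0.288]), 'dq': array([ 0.   , -0.003,  0.002,  0.001, -0.001,  0.   ]), 'joint_torque': array([-1.0000e-03, -5.8416e+01,  2.9375e+01,  7.0150e+00,  1.0000e-02,
       -0.0000e+00]), 'position': array([ 0.293, -0.608,  0.226]), 'tool_rot': array([[-0.901, -0.434, -0.001],
       [-0.434,  0.901,  0.001],
       [ 0.   ,  0.001, -1.   ]]), 'force': array([-0.199,  1.15 , -0.456]), 'torque': array([ 0.07 ,  0.003, -0.017]), 'finger_force': np.float64(0.0), 'opening': np.float64(0.087)}
```

View pics/top0.png

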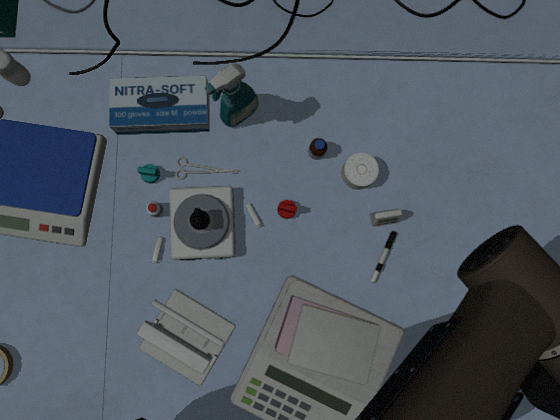

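View pics/side0.png

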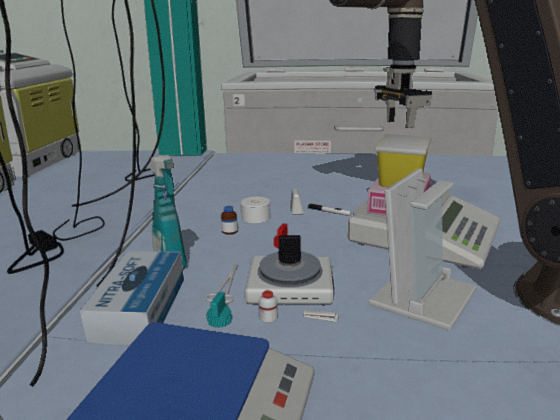

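The black knob is on the white centrifuge at top (200,218). The look-alikes are red at (288,209) and turquoise at (149,173). The black one fits because it sits on the metal rotor lid. I'll confirm it with an enlarged crop.

```bash
cat > h.py <<'E'
from station import env,optics
import cv2,numpy as np
def K(c): return np.array([[c["fx"],0,c["cx"]],[0,c["fy"],c["cy"]],[0,0,1]])
def ray(c,u,v,z):
    p=cv2.undistortPoints(np.array([[[u,v]]],float),K(c),np.array(c["dist"]))[0,0]
    d=c["R"].T@np.array([p[0],p[1],1]); o=-c["R"].T@c["t"]
    return o+d*(z-o[2])/d[2]
def proj(c,X): return cv2.projectPoints(np.array(X,float).reshape(-1,3),cv2.Rodrigues(np.array(c["R"]))[0],np.array(c["t"],float),K(c),np.array(c["dist"]))[0][:,0]
def save(c,n,u0,v0,w,h,s): cv2.imwrite(f"pics/{n}.png",cv2.resize(c["img"][v0:v0+h,u0:u0+w,::-1],None,fx=s,fy=s,interpolation=cv2.INTER_CUBIC))
E
python3 - <<'E'
from h import *
c=optics.camera("top"); save(c,"top_crop",130,150,180,130,4.4)
print(np.round(c["R"],2)); 
for u,v,z in((202,222,.038),(204,220,.055),(200,218,.115),(185,335,.2),(288,209,.05),(149,173,.05),(235,95,.15)): print(u,v,np.round(ray(c,u,v,z),3))
E
```

```text
[[ 0.01 -1.    0.02]
 [-0.99 -0.01 -0.14]
 [ 0.14 -0.02 -0.99]]
202 222 [ 0.572 -0.018  0.038]
204 220 [ 0.575 -0.025  0.055]
200 218 [ 0.573 -0.023  0.115]
185 335 [ 0.332 -0.01   0.2  ]
288 209 [ 0.604 -0.22   0.05 ]
149 173 [0.685 0.108 0.05 ]
235 95 [ 0.843 -0.096  0.15 ]
```

View pics/top_crop.png

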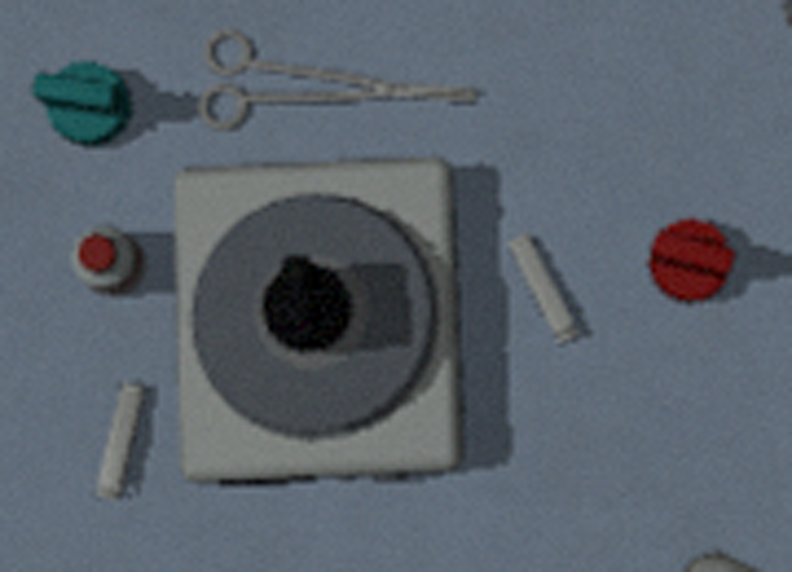

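The crop shows the black knob on the lid at crop (308,305). The lid centre is at (314,316), and the bar runs roughly along the image vertical (world x), with its top end at (297,262). Red and turquoise sit loose on the bench. Next I'll look from above with the wrist camera.

```bash
cat >> h.py <<'E'
def Rt(a): # tool down, bar line angle a
    c,s=np.cos(a),np.sin(a); return np.array([[-c,-s,0],[-s,c,0],[0,0,-1.]])
E
python3 - <<'E'
from h import *
s=env.get_state()
for a in (-.5,0,.5): print(a,np.round(env.solve_ik([.571,-.02,.27],Rt(a)),2))
env.move_l([.293,-.608,.33],.3)
env.move_ptp([.571,-.02,.29],Rt(0))
env.dwell(.3)
c=optics.camera("wrist"); cv2.imwrite("pics/w1.png",c["img"][:,:,::-1])
s=env.get_state(); print(s["time_s"],s["position"],s["joint_positions"],s["force"],s["torque"])
print(proj(c,[[.571,-.02,.055],[.571,-.02,.115]]),np.round(-c["R"].T@c["t"],3))
E
```

```text
-0.5 [ 0.31  0.16 -0.15  0.   -1.25 -2.38]
0 [ 0.31  0.16 -0.15  0.   -1.25 -1.88]
0.5 [ 0.31  0.16 -0.15  0.   -1.25 -1.38]
3.3167 [ 0.57102067 -0.02027535  0.28997718] [ 3.06830350e-01  1.53331239e-01 -1.20400160e-01 -3.68548974e-06
 -1.29705145e+00 -1.87804531e+00] [-0.68365783  0.15925398 -0.05482361] [ 0.0161189   0.00971495 -0.0295251 ]
[[276.41403698 183.98733438]
 [276.42298756 192.98128738]] [ 0.502 -0.02   0.449]
```

View pics/w1.png

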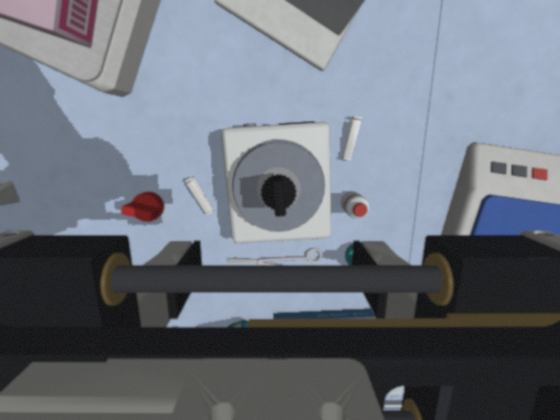

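Wrist view: the knob is at (279,191), the bar is nearly vertical in the image (world x), and the lid centre is about (279,185). I'll enlarge to read the bar angle.

```bash
python3 - <<'E'
from h import *
c=optics.camera("wrist")
im=cv2.convertScaleAbs(c["img"][125:250,215:345],alpha=1.6,beta=25); cv2.imwrite("pics/w2.png",cv2.resize(im[:,:,::-1],None,fx=4.6,fy=4.6,interpolation=cv2.INTER_CUBIC))
E
```

```text
(no output)
```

View pics/w2.png

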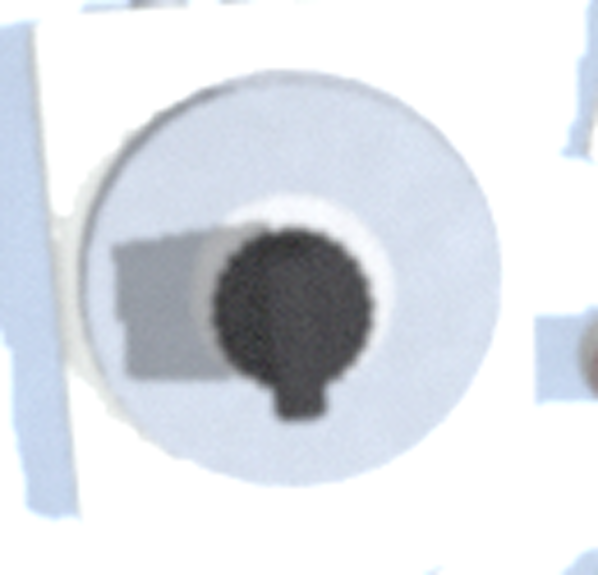

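```bash
python3 - <<'E'
from h import *
c=optics.camera("wrist")
f=lambda x,y,z:np.round(ray(c,215+x/4.6,125+y/4.6,z),4)
L=f(292.5,278,.055);S=f(293,308,.085)
print(L,S)
for z in(.115,.119): 
  e=f(300,417,z);print(e,np.arctan2(*(e-L)[[1,0]]))
t=optics.camera("top"); print(ray(t,130+314/4.4,150+316/4.4,.055), [proj(t,L)])
for a in (0,.1,-.1): print(env.solve_ik([.571,-.02,.12],Rt(a+np.pi)))
E
```

```text
[ 0.573  -0.0169  0.055 ] [ 0.5759 -0.017   0.085 ]
[ 0.5984 -0.0154  0.115 ] 0.058986609695239084
[ 0.5973 -0.0154  0.119 ] 0.0616501706392587
[ 0.57071611 -0.01884672  0.055     ] [array([[200.54920191, 220.82628541]])]
[ 0.30733212  0.28232819 -0.36220144  0.         -0.9262667   1.2634642 ]
[ 0.30733212  0.28232819 -0.36220144  0.         -0.9262667   1.3634642 ]
[ 0.30733212  0.28232819 -0.36220144  0.         -0.9262667   1.1634642 ]
```

Estimates: axis about (0.572, -0.0175), bar angle about 0.06 rad. I'll use the flipped wrist (a+π) so the joint range covers both directions. Now descend, grip lightly and measure.

```bash
cat >> h.py <<'E'
def meas(n=4):
    F=[]
    for _ in range(n):
        s=env.get_state(); F.append(np.r_[s["force"],s["torque"]]); env.dwell(.02)
    return np.mean(F,0)
E
python3 - <<'E'
from h import *
a=.06+np.pi
env.move_ptp([.572,-.0175,.17],Rt(a))
env.move_gripper(.04,10)
env.move_l([.572,-.0175,.0935],.08)
env.dwell(.2)
b=meas(8); np.save("bias.npy",b); print("bias",np.round(b,3))
t=env.get_state()["time_s"]; print(t)
env.move_gripper(.0,10); env.dwell(.2)
s=env.get_state();print(s["time_s"],s["opening"],s["finger_force"],np.round(s["position"],4),np.round(meas(8)-b,3))
t=env.get_state()["time_s"]; env.move_l(s["position"]*0+[.572,-.0175,.0933],.05); print("dt",env.get_state()["time_s"]-t,np.round(meas(8)-b,3))
c=optics.camera("wrist"); save(c,"w3",200,110,160,150,4)
E
```

```text
bias [-0.145 -0.068  0.419 -0.098  0.137 -0.005]
8.55
9.3 0.01431490941696591 9.98869389295578 [ 0.5719 -0.0175  0.0934] [-0.644 -0.179 -0.208 -0.005  0.141  0.003]
dt 0.25 [-5.080e-01 -1.260e-01  1.003e+00  6.000e-03  3.690e-01 -1.000e-03]
```

View pics/w3.png

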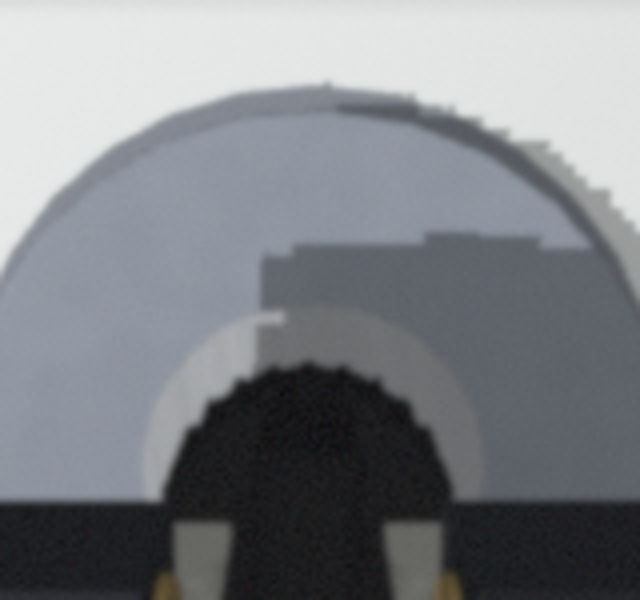

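Firm grip (opening 14.3 mm, 10 N), lateral forces small, contact stiffness about 5 N/mm. Next, turn anticlockwise with about 2 N down, following forces.

```bash
cat >> h.py <<'E'
import json
b=np.load("bias.npy")
class C:
    def __init__(s,p=None,a=None):
        if p is None: d=json.load(open("st.json")); p,a=d["p"],d["a"]
        s.p=np.array(p,float); s.a=a; s.f=meas()-b
    def step(s,da=0,dz=0,lat=True):
        s.a+=da; s.p[2]+=dz
        if lat:
            for i in(0,1):
                if abs(s.f[i])>1.2: s.p[i]+=np.clip(s.f[i]*1e-4,-4e-4,4e-4)
        env.move_l(s.p,.05,Rt(s.a)); env.dwell(.04); s.f=meas(3)-b
        json.dump({"p":list(s.p),"a":s.a},open("st.json","w"))
        return s.f
    def show(s,m=""):
        q=env.get_state(); print(m,"t%.1f a%.3f z%.2f xy %.2f %.2f"%(q["time_s"],s.a-np.pi,q["position"][2]*1e3,s.p[0]*1e3,s.p[1]*1e3),"F",np.round(s.f[:3],1),"Tz %.3f"%s.f[5],flush=True)
    def zcorr(s,tgt=2.,lim=8e-4): return float(np.clip((s.f[2]-tgt)*1.2e-4,-lim,lim))
E
cat > ccw.py <<'E'
from h import *
import sys
k=C([.572,-.0175,.0933],.06+np.pi)
for _ in range(3): k.step(0,k.zcorr())
k.show("start"); zmax=k.p[2]
for i in range(34):
    k.step(.06,.00023+k.zcorr()); k.show()
    if abs(k.f[5])>.13 or abs(k.f[0])>8 or abs(k.f[1])>8 or k.f[2]>10: print("STOP"); break
    zmax=max(zmax,k.p[2])
    n=0
    while k.f[2]<.6 and n<14: # losing contact: let down
        k.step(0,-8e-4); n+=1
    if n>1: k.show("let down %d"%n)
    if zmax-k.p[2]>.005: print("CLICK"); break
E
python3 ccw.py
```

```text
start t11.0 a0.060 z93.27 xy 571.88 -17.50 F [-0.9  0.2  1.4] Tz -0.010
 t11.3 a0.120 z93.50 xy 571.88 -17.50 F [-0.6 -1.6  2.1] Tz -0.027
 t11.6 a0.180 z93.73 xy 571.88 -17.66 F [-0.1 -2.3  2.3] Tz -0.017
 t12.0 a0.240 z93.98 xy 571.88 -17.88 F [-0.2 -2.1  2.6] Tz 0.026
 t12.3 a0.300 z94.22 xy 571.88 -18.09 F [-0.7 -2.2  2.2] Tz 0.006
 t12.7 a0.360 z94.45 xy 571.88 -18.32 F [-0.4 -2.2  2.3] Tz -0.003
 t13.0 a0.420 z94.73 xy 571.88 -18.54 F [-0.5 -2.1  1.8] Tz -0.001
 t13.3 a0.480 z94.99 xy 571.88 -18.75 F [-0.5 -3.1  1.7] Tz -0.017
 t13.7 a0.540 z95.19 xy 571.88 -19.07 F [-0.2 -4.   2.1] Tz -0.044
 t14.0 a0.600 z95.40 xy 571.88 -19.47 F [ 0.3 -4.2  0.8] Tz -0.059
 t14.4 a0.660 z95.55 xy 571.88 -19.87 F [ 0.6 -4.1  2.4] Tz -0.035
 t14.7 a0.720 z95.84 xy 571.88 -20.27 F [ 0.7 -3.2  1.6] Tz -0.013
 t15.1 a0.780 z96.07 xy 571.88 -20.59 F [ 0.7 -2.9  1.9] Tz -0.016
 t15.4 a0.840 z96.27 xy 571.88 -20.88 F [ 0.7 -2.2  2.2] Tz 0.002
 t15.7 a0.900 z96.42 xy 571.88 -21.10 F [ 2.6 -2.3  0. ] Tz -0.001
 t16.4 a0.960 z96.20 xy 572.14 -21.33 F [ 2.4 -1.6  1.6] Tz -0.036
 t16.8 a1.020 z96.33 xy 572.38 -21.48 F [ 3.3 -3.   0.8] Tz -0.060
 t17.1 a1.080 z96.37 xy 572.71 -21.78 F [ 3.9 -2.2 -0.9] Tz -0.018
 t17.8 a1.140 z95.83 xy 573.32 -22.00 F [ 3.2 -2.  -0.5] Tz -0.026
let down 9 t20.9 a1.140 z89.22 xy 574.66 -22.33 F [-2.3  0.1  4.7] Tz -0.002
CLICK
```

Clicked: the knob dropped 7 mm at a≈1.14. The commanded y drifted about 4 mm, so I'll check visually before screwing in.

```bash
python3 - <<'E'
from h import *
k=C(); 
for _ in range(2): k.step(0,k.zcorr(1.5)); k.show()
c=optics.camera("wrist"); d=optics.camera("side")
A=cv2.resize(c["img"][90:250,190:370],(540,480),interpolation=cv2.INTER_CUBIC)
u,v=proj(d,[[.572,-.018,.09]])[0].astype(int); print(u,v)
B=cv2.resize(d["img"][v-60:v+60,u-32:u+33],(260,480),interpolation=cv2.INTER_CUBIC)
cv2.imwrite("pics/w4.png",np.hstack([A,B])[:,:,::-1])
print(proj(c,[[.573,-.017,.055],[.571,-.019,.055]]), env.get_state()["opening"])
E
```

```text
t21.3 a1.140 z89.28 xy 574.48 -22.33 F [-0.2 -0.2  2.1] Tz -0.004
 t21.6 a1.140 z89.32 xy 574.48 -22.33 F [ 0.4 -0.5  1.4] Tz -0.020
291 248
[[270.50559681 230.43916631]
 [269.12146912 234.04172643]] 0.01396653361132558
```

View pics/w4.png

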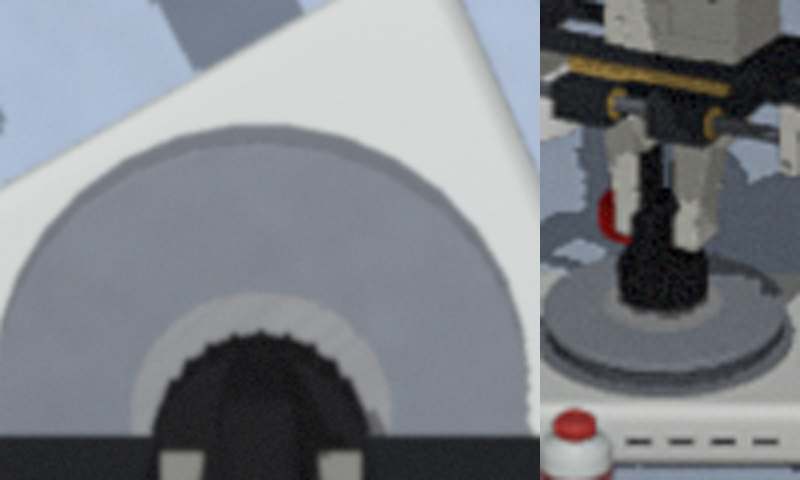

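The knob is upright and centred on its boss, with the bar held squarely. Combining the two grip constraints puts the axis at about (0.5765, -0.0172), so I'm gripping about 5 mm off along the bar. I'll re-centre the grip there, then screw clockwise.

```bash
cat > cw.py <<'E'
from h import *
k=C()
env.move_gripper(.024,10)
k.p[:2]=[.5765,-.0172]; k.f[:]=0; k.step(0,0,False); k.show("moved")
env.move_gripper(0,10); env.dwell(.1); k.f=meas()-b; k.show("regrip")
hold=0
for i in range(32):
    k.step(-.06,-.00023+k.zcorr(1.8)); k.show()
    if k.f[5]>.1 or max(abs(k.f[:2]))>9 or k.f[2]>12: print("STOP"); break
E
python3 cw.py
```

```text
moved t22.6 a1.140 z89.26 xy 576.50 -17.20 F [ 0.  -0.  -0.2] Tz 0.029
regrip t23.1 a1.140 z89.30 xy 576.50 -17.20 F [-0.  -0.2 -0.3] Tz 0.017
 t23.4 a1.080 z88.96 xy 576.50 -17.20 F [ 0.4 -0.3  1.2] Tz -0.022
 t23.8 a1.020 z88.70 xy 576.50 -17.20 F [ 0.  -0.1  2.2] Tz -0.046
 t24.1 a0.960 z88.45 xy 576.50 -17.20 F [0.7 0.6 2.5] Tz -0.044
 t24.5 a0.900 z88.22 xy 576.50 -17.20 F [0.3 0.2 2. ] Tz -0.021
 t24.8 a0.840 z87.98 xy 576.50 -17.20 F [0.5 0.2 2.3] Tz -0.033
 t25.2 a0.780 z87.77 xy 576.50 -17.20 F [ 0.5 -0.1  2.4] Tz -0.056
 t25.5 a0.720 z87.56 xy 576.50 -17.20 F [0.4 0.2 1.5] Tz -0.002
 t25.8 a0.660 z87.35 xy 576.50 -17.20 F [0.3 0.3 1.4] Tz -0.028
 t26.2 a0.600 z87.12 xy 576.50 -17.20 F [0.1 0.2 2.9] Tz -0.011
 t26.5 a0.540 z86.93 xy 576.50 -17.20 F [ 0.8 -0.2  1.7] Tz -0.010
 t26.9 a0.480 z86.70 xy 576.50 -17.20 F [ 0.8 -0.6  1.1] Tz -0.025
 t27.2 a0.420 z86.47 xy 576.50 -17.20 F [ 0.8 -0.6  0.8] Tz -0.019
 t27.6 a0.360 z86.19 xy 576.50 -17.20 F [0.5 0.2 2.1] Tz -0.007
 t27.9 a0.300 z85.97 xy 576.50 -17.20 F [0.5 0.5 2.3] Tz -0.039
 t28.2 a0.240 z85.74 xy 576.50 -17.20 F [ 1.5 -0.9  2.4] Tz -0.062
 t28.6 a0.180 z85.52 xy 576.65 -17.20 F [ 1.  -0.1  1.9] Tz -0.022
 t28.9 a0.120 z85.32 xy 576.65 -17.20 F [ 0.9 -0.6  1.4] Tz -0.005
 t29.3 a0.060 z85.07 xy 576.65 -17.20 F [ 0.7 -0.6  1.5] Tz -0.032
 t29.6 a-0.000 z84.84 xy 576.65 -17.20 F [ 0.7 -0.8  2. ] Tz 0.036
 t29.9 a-0.060 z84.70 xy 576.65 -17.20 F [ 2.  -3.6  2.6] Tz 0.063
 t30.3 a-0.120 z84.64 xy 576.86 -17.56 F [ 1.2 -4.1  4.1] Tz 0.214
STOP
```

A hard stop at a≈-0.05, 1.17–1.2 rad after the click, with z consistent with a rim at about 56.7 mm: it is home. Ease the torque off, release, retreat and check.

```bash
python3 - <<'E'
from h import *
k=C()
k.step(.04,k.zcorr(1.5)); k.show("eased")
k.step(0,k.zcorr(1.)); k.show()
E
python3 - <<'E'
from h import *
k=C()
env.move_gripper(.03,10); env.dwell(.1); k.f=meas()-b; k.show("open")
p=k.p.copy(); p[2]=.25; env.move_l(p,.1); env.dwell(.3)
c=optics.camera("wrist"); d=optics.camera("side")
print(env.get_state()["time_s"],proj(d,[[.573,-.017,.0565],[.573,-.017,.1075]]))
u,v=proj(c,[.573,-.017,.08])[0].astype(int)
A=cv2.resize(c["img"][max(v-70,0):v+70,u-70:u+70],(480,480),interpolation=cv2.INTER_CUBIC)
B=cv2.resize(d["img"][215:310,245:307],(313,480),interpolation=cv2.INTER_CUBIC)
cv2.imwrite("pics/w5.png",cv2.convertScaleAbs(np.hstack([A,B])[:,:,::-1],alpha=1.4,beta=15))
E
```

```text
eased t30.7 a-0.080 z84.66 xy 577.03 -17.94 F [ 1.4 -2.1  2.3] Tz 0.087
 t31.0 a-0.080 z84.70 xy 577.17 -18.15 F [ 1.  -0.5 -0. ] Tz 0.096
open t31.8 a-0.080 z84.93 xy 577.17 -18.15 F [ 0.3 -0.2 -0.5] Tz 0.015
34.0167 [[291.23498283 263.55107223]
 [290.96752098 240.46299331]]
```

View pics/w5.png

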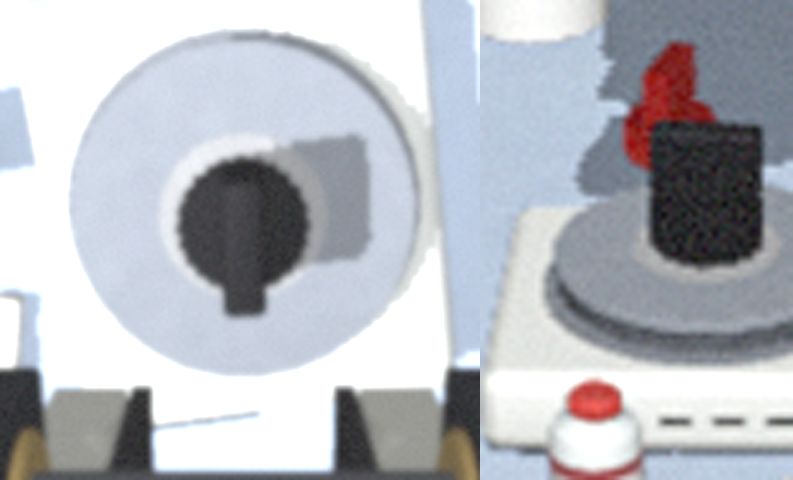

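The knob sits low and level on the lid. The bar top is at side row 240, as predicted for home, the gripper is clear and the neighbouring things are undisturbed. Handing in.

```bash
python3 -c "
from station import env
print(env.job_done())"
```

```text
the job is handed in; nothing more can be done
None
```

The job is handed in: the knob clicked into the thread, was turned clockwise to its hard stop at home and released at about 34 s; torque briefly read 0.21 N m at that stop, above the 0.15 N m limit, before I eased it off.

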